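# Set the modelling turntable to speed five and start it

## Task

With a closed fingertip, push the orange pointer of the modelling turntable's speed dial gently round, clockwise and click by click, until it rests at the fifth click from the off mark (the large red dot counts as zero), without ever letting it click on past five. Then press the green start button fully down with a fingertip and let it come up again. Do not grip the dial, and leave the clay bird and everything else on the table where it stands.

Things in the scene. Friction and masses are not known exactly. Their poses are not given: they have to be found in the camera images.
- wheel: Fixed electric modelling turntable: white housing 220 mm (x) by 380 mm (y), flat deck 80 mm above the table. Origin on the table under its middle, z up, -x side to the robot, yawed up to 0.3 rad. +y half: round aluminium head 176 mm across, centre y = +85 mm, top 102 mm up; it does not turn. -y half: controls, dial axis at x = -35, y = -115 mm, green button at x = +65, y = -125 mm.
- off_dot (a point): Large red dot (10 mm) on the deck: setting 0 (off) of the dial. Seven white dots follow it clockwise (from above) every 30 degrees round the dial, all 46 mm from its axis: settings 1 to 7. Fixed to the wheel, axes as the wheel's. From the dial axis the red dot lies 105 degrees counter-clockwise of the wheel's +x, the fifth white dot 45 degrees clockwise of +x.
- dial_axis (a point): Point on the dial's vertical axis at deck height (80 mm). It turns with the dial: x along the orange pointer, z up. Black disc of radius 34 mm, its top 10 mm above this point; on it a hub of radius 12 mm and the orange pointer bar, 9 mm wide, from 12 mm behind the axis to 36 mm ahead, rising to 29 and 30 mm above this point. There is free room beside the bar for a closed fingertip to push its side.
- dial (a joint): Dial angle, rad: 0 at setting 0 (red dot), growing clockwise from above, 0.5236 (30 degrees) a click; setting 5 is 2.618, end stop 3.665 (setting 7). Starts at rest at a setting from 0 to 3. Spring detents: up to about 0.08 N m resists the first half of a click (3 N at 28 mm from the axis), most at its start; past half-way it snaps by itself into the next setting, ahead of the finger, and stays.
- start_top (a point): Centre of the top face of the green round start button, 28 mm across, 22 mm above the deck when up, in a black collar 44 mm across; it goes down.
- start (a joint): Travel of the start button in m: 0 up, 0.006 fully down; a spring raises it again; about 5 N holds it fully down.
- bird: Bystander: grey clay bird, a ball 92 mm across and about 90 mm tall, standing loose on the turntable head. Origin under its middle.
- glaze_jar: Bystander: small jar with blue cap, 36 mm across, 45 mm tall, standing loose on the deck beyond the button at about x = 85 mm, y = -25 mm of the wheel. Origin under its middle.
- snowman: Bystander: white snowman blank, 74 mm across, 94 mm tall, loose on the table about 155 mm to the -y side of the dial. Origin under its middle.
- tub: Bystander: yellow open tub 110 x 140 x 85 mm, loose on the table. Origin under its middle.
- pail: Bystander: white open cup, 90 mm across, 100 mm tall, loose on the table. Origin under its middle.
- scraper: Bystander: red plastic scraper 45 x 85 x 10 mm lying on the table in front of the housing. Origin under its middle.
- paint_brush: Bystander: paint brush with wooden handle lying on the table on the +y side of the housing. Origin under it.

How it is judged:
On the way, in this order (a step that is already met when the one before it is completed fails the run):
1. the dial rests at setting 5, the button still up (value of joint dial between 2.498 and 2.738 rad and value of joint start below 0.002 m), for 0.3 s.
2. the start button is pressed fully down with the dial at 5 (value of joint dial between 2.498 and 2.738 rad and value of joint start above 0.005 m), for 0.05 s.
3. the start button has come up again (value of joint start below 0.001 m), for 0.1 s.
At the end, for the whole second after the job is handed in: The dial rests at setting 5 (within 0.12 rad, 7 degrees), the start button has been pressed fully and is up again, the bird stands within 15 mm of where it was and every other loose thing within 25 mm (value of joint dial between 2.498 and 2.738 rad and value of joint start below 0.001 m and distance of bird from where it was at the start of the episode below 0.015 m and angle between bird's own z axis and vertical below 0.1 rad and distance of each of glaze_jar, snowman, tub, pail, scraper, paint_brush from where it was at the start of the episode below 0.025 m); the robot touches nothing.
It fails at once if the dial goes past setting 5 (more than half a click, 0.31 rad, beyond it) (value of joint dial above 2.928 rad).
It fails at once if the start button is pressed (more than 3 mm) while the dial is not at setting 5 (value of joint start above 0.003 m and not (value of joint dial between 2.418 and 2.818 rad)).
It fails at once if the dial is gripped or forced (more than 20 N from the fingers) (contact force between dial and the fingers above 20 N).
It fails at once if the clay bird is moved by more than 15 mm (distance of bird from where it was at the start of the episode above 0.015 m).
It fails at once if another loose thing is lifted or moved by more than 25 mm (distance of any of glaze_jar, snowman, tub, pail, scraper, paint_brush from where it was at the start of the episode above 0.025 m).
It also fails if it takes over 58 s, if anything falls off the work surface, if the arm or the gripper's body presses on something with over 40 N, if the wrist force passes 120 N, or if a joint passes its speed limit or range.

## Robot

A 7-joint arm with a two-finger parallel gripper is mounted at the origin on the work surface. World frame = base frame: x ahead of the robot, y to its left, z up, the work surface at z = 0. Lengths are in m, angles in rad, forces in N, time in s.
With the tool pointing down it reaches from about 0.425 to 0.95 m from the base axis. Payload 4.7 kg.
Tool frame: the origin (TCP) lies on the centre line of the jaws, within the pads' length; the fingertips stand robot.nose_length ahead of it and the grasp point (between the pads) lies 8 mm behind it (robot.nose_length is the distance from the TCP to the fingertips, in m); z points along the fingers, y is the line along which they close (so a half turn about z gives the same grasp; the last joint's range is limited). The gripper opens to 85 mm and grips with 20 to 120 N. Pads are 22 mm wide; open, the fingers measure 114 mm over their backs; the gripper's body (76 mm by 85 mm) begins 54 mm behind the grasp point. The pads swing forward as they close: fully open they stand 13 mm farther back than shut.
Start: joints at [1.191, 0.469, -0.049, 1.532, 0.024, 1.141, -0.082], TCP at [0.232, -0.634, 0.242] pointing down, gripper open.
Joint ranges: [-2.59, 2.59], [-0.33, 1.99], [-1.39, 1.29], [0.1, 2.45], [-1.04, 4.18], [0.21, 1.99], [-2.66, 2.66]. Speed limits (rad/s): [2.57, 2.57, 3.14, 3.14, 3.14, 3.14, 3.14].

## Interface

Orientations are given as [roll, pitch, yaw] about the fixed x, y, z axes, in that order (R = Rz(yaw) Ry(pitch) Rx(roll)).
In Python, from plant import robot gives the robot as it stands. Calls block until the motion is done:
- robot.goto(position, orientation): joint-space move of the TCP to a pose.
- robot.move_straight(position, vel=0.15, attitude=None, contact_N=None): straight line of the TCP; attitude=None keeps the orientation; vel is the mean speed in m/s. With contact_N (N) it stops when the force on the tool has changed by that much, and returns True; else False.
- robot.move_joints(angles): joint-space move.
- robot.grip(opening, strength=None): opening from 0.0 (shut) to 1.0 (fully open); strength is the grip in N (None keeps the last); returns when the fingers have stopped.
- robot.sleep(seconds).
- robot.inverse_kinematics(position, orientation): joint angles nearest the present ones, or None.
- robot.sense(): the state.
- robot.grab_frame(name): name is "scene" or "top" or "wrist"; returns a dict with "image" (480x640x3 uint8, red, green, blue), "range_z" (480x640 float32, m along the optical axis (not along the pixel's ray), 0 where there is no reading), "fx", "fy", "cx", "cy" (pixels), "dist_coeffs" ([k1, k2, p1, p2, k3] as OpenCV has them; the pictures are not rectified), "R" (3x3) and "t" (3): a world point X has camera coordinates R X + t. Camera axes: x right, y down, z forward; pixel columns grow to the right and rows downward; lengths in m; the calibration is good to about 2 mm. A picture is of the moment at which its call begins.
A pose or a line that the arm cannot do raises robot.IKError and nothing moves.
- robot.close_job(): hands the job in; it is judged then, once.
The state is a dict: "t": time; "joint_pos": joint angles; "joint_velocities": joint speeds; "effort": joint torques, N m; "tcp_pos": TCP position; "tcp_rot": TCP orientation; "wrist_force": force on the tool from outside, world axes, zero at the start; "torque": the same for the moment, N m; "opening": opening from 0.0 (shut) to 1.0 (fully open); "gripper_force": force on a finger pad.
Only numpy, scipy, OpenCV 4.12 (cv2) and the standard library are available. Lean on these libraries where they do the work, as an engineer would, in place of code of your own. Each camera call takes 0.05 s, during which the arm holds its last target. There are 200 camera calls.

## Working session

There is one attempt and no reset: what is moved stays moved. The work goes in short steps, each a Python script; the robot and the scene stay as the last script left them, time stands still between calls to the robot, and variables do not carry over. Pictures are saved under pics/ and viewed, at most 10 in all, crops included, and the job is handed in when it is done.

```bash
mkdir -p pics; ls; python3 - <<'E'
from plant import robot
import cv2
s=robot.sense(); print(s['t'],s['tcp_pos'],s['tcp_rot'],robot.nose_length)
for n in ['scene','top']:
    f=robot.grab_frame(n); cv2.imwrite(f'pics/{n}0.png',f['image'][:,:,::-1]); print(n,f['R'],f['t'],f['fx'],f['dist_coeffs'],(f['range_z']>0).mean())
E
```

```text
pics
0.0 [ 0.2317995  -0.63334655  0.24128589] [-3.13966148e+00  6.10506038e-05  3.50872445e-01] 0.011
scene [[-0.76845769  0.63974058 -0.01430981]
 [ 0.37681572  0.43433135 -0.81814803]
 [-0.51718729 -0.6341043  -0.57482957]] [ 0.41601841 -0.14244318  1.72700836] 488.1094233132942 [-0.03634493  0.          0.          0.          0.        ] 0.9948209635416667
top [[-0.01549479 -0.99977098  0.01476157]
 [-0.99474229  0.01391881 -0.10145955]
 [ 0.10123085 -0.01625605 -0.99473014]] [0.02071807 0.55816094 1.24953026] 482.8133769594987 [-0.01098636  0.          0.          0.          0.        ] 0.995986328125
```

View pics/top0.png

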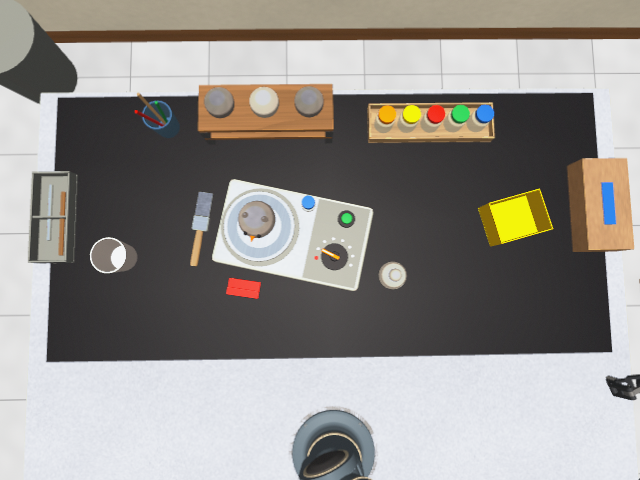

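View pics/scene0.png

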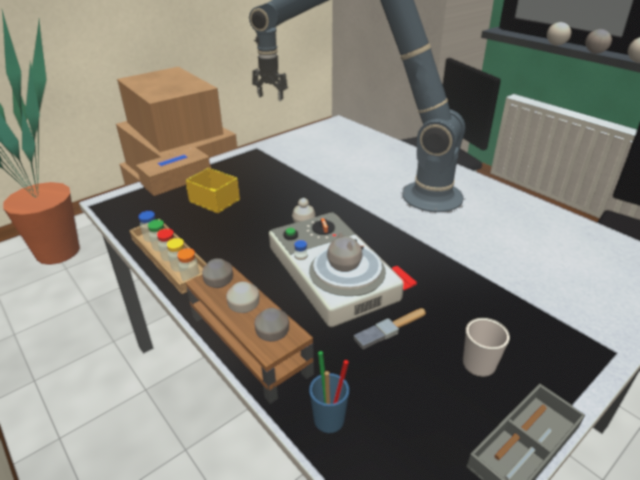

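The top view shows the dial at (334,256) with its pointer up-left towards (322,250), so roughly setting 1. The red dot is at (316,258), the green button at (346,219), the jar at (308,202) and the bird at (257,218). Next I measure the wheel pose and look closer with the wrist camera.

```bash
cat > h.py <<'E'
import numpy as np, cv2
from plant import robot
def cast(f,px,z):
    K=np.array([[f['fx'],0,f['cx']],[0,f['fy'],f['cy']],[0,0,1]])
    u=cv2.undistortPoints(np.array(px,float).reshape(-1,1,2),K,np.array(f['dist_coeffs'],float)).reshape(-1,2)
    R=np.array(f['R']);t=np.array(f['t']);c=-R.T@t
    d=np.c_[u,np.ones(len(u))]@R
    return c+d*((z-c[2])/d[:,2])[:,None]
def proj(f,X):
    K=np.array([[f['fx'],0,f['cx']],[0,f['fy'],f['cy']],[0,0,1]])
    return cv2.projectPoints(np.array(X,float).reshape(-1,1,3),cv2.Rodrigues(np.array(f['R']))[0],np.array(f['t'],float),K,np.array(f['dist_coeffs'],float))[0].reshape(-1,2)
def blobs(f,lo,hi,roi=None,amin=5):
    hsv=cv2.cvtColor(f['image'],cv2.COLOR_RGB2HSV)
    m=cv2.inRange(hsv,np.array(lo),np.array(hi))
    if roi is not None:
        k=np.zeros_like(m);x0,y0,x1,y1=[int(max(0,v)) for v in roi];k[y0:y1,x0:x1]=1;m*=k
    n,l,s,c=cv2.connectedComponentsWithStats(m)
    o=[(c[i],s[i,4],l==i) for i in range(1,n) if s[i,4]>=amin]
    return sorted(o,key=lambda b:-b[1])
RED=((0,150,120),(6,255,255));GREEN=((50,120,60),(80,255,255));ORANGE=((10,140,150),(24,255,255))
wd=np.array([-.0469,-.0706]); wb=np.array([.065,-.125]); wa=np.array([-.035,-.115])
def wheelpose(red,grn):
    dv=grn-red; dw=wb-wd
    yaw=np.arctan2(dv[1],dv[0])-np.arctan2(dw[1],dw[0])
    c,s=np.cos(yaw),np.sin(yaw);M=np.array([[c,-s],[s,c]])
    o=(red+grn)/2-M@((wd+wb)/2)
    return o,yaw,M,np.linalg.norm(dv)-np.linalg.norm(dw)
E
python3 - <<'E'
from h import *
f=robot.grab_frame('top')
roi=(300,190,372,290)
r=blobs(f,*RED,roi)[0];g=blobs(f,*GREEN,roi)[0];o=blobs(f,*ORANGE,roi)[0]
print(r[:2],g[:2],o[:2])
R=cast(f,[r[0]],.08)[0,:2];G=cast(f,[g[0]],.102)[0,:2]
p,y,M,e=wheelpose(R,G);A=p+M@wa;O=cast(f,[o[0]],.11)[0,:2]
print('red',R,'grn',G,'wheel',p,y,'err',e,'axis',A,'orange',O-A, 'dial', 105+np.degrees(y)-np.degrees(np.arctan2(*(O-A)[::-1])))
w=robot.grab_frame('wrist'); s=robot.sense()
C=-np.array(w['R']).T@w['t']; print('cam',C-s['tcp_pos'],w['R'],s['tcp_rot'],w['fx'])
for dx in (-.08,-.12): 
  for yw in (0,1.57,-1.57,3.14): print(dx,yw,robot.inverse_kinematics([A[0]+dx,A[1],.33],[np.pi,0,yw]))
E
```

```text
(array([316. , 257.5]), np.int32(8)) (array([346.34020619, 217.96907216]), np.int32(97)) (array([331.82692308, 254.57692308]), np.int32(52))
red [0.5001176  0.03669139] grn [ 0.59679136 -0.04068538] wheel [0.56120644 0.0953895 ] -0.22247402110379927 err -0.0005961284583566734 axis [ 0.50169505 -0.00905375] orange [0.00332009 0.00652132] dial 29.23442631386817
cam [0.07884653 0.02889162 0.13138234] [[ 3.43157068e-01 -9.39278030e-01 -9.44151370e-05]
 [-8.87739266e-01 -3.24360664e-01  3.26663673e-01]
 [-3.06858635e-01 -1.12013132e-01 -9.45140644e-01]] [-3.14046939e+00  3.68451733e-05  3.50770304e-01] 386.04140032579824
-0.08 0 [ 5.75508945e-01  8.74454841e-05 -6.41683663e-01  1.93632602e+00
  5.60440397e-05  1.20519658e+00 -1.63699108e+00]
-0.08 1.57 [ 0.70576811  0.00663921 -0.7709048   1.93144838  0.0049531   1.20538616
 -0.06769191]
-0.08 -1.57 None
-0.08 3.14 [ 0.82863276  0.01374917 -0.89371907  1.92730679  0.01147227  1.20569338
  1.50006724]
-0.12 0 [ 0.62478285 -0.08821838 -0.64570772  2.00438741 -0.05673386  1.20826343
 -1.5697104 ]
-0.12 1.57 [ 0.76773428 -0.09127398 -0.77241131  1.99958666 -0.06808357  1.20823747
  0.02079118]
-0.12 -1.57 None
-0.12 3.14 [ 0.84517267 -0.09433213 -0.83997049  1.99723094 -0.07508113  1.20836693
  1.60328467]
```

```bash
python3 - <<'E'
from h import *
A=np.array([.5017,-.0090]); pa=np.radians(105-12.75-30)
r=np.array([np.cos(pa),np.sin(pa)]);tq=np.array([-np.sin(pa),np.cos(pa)])
robot.grip(0.0,20)
p=A+.028*r+.065*tq
robot.goto([*p,.23],[np.pi,0,pa])
f=robot.grab_frame('wrist'); s=robot.sense(); print(s['t'],s['tcp_pos'],s['tcp_rot'],s['opening'],s['joint_pos'],s['wrist_force'])
import pickle;pickle.dump(f,open('w1.pkl','wb'))
for n,c in (('r',RED),('g',GREEN),('o',ORANGE)):
    print(n,[(b[0],b[1]) for b in blobs(f,*c,amin=15)][:4])
cv2.imwrite('pics/w1.png',f['image'][:,:,::-1])
E
```

```text
3.5583 [0.45754565 0.04510905 0.22993402] [-3.14156816e+00  4.34259957e-05  1.08446226e+00] -0.0038200028820253988 [ 0.52322616  0.20994116 -0.80314973  2.00273108  0.17925351  0.99937542
 -0.85285289] [ 0.92623646 -1.01008823 -0.36777586]
r [(array([181.07952974,  36.15790687]), np.int32(4338)), (array([371.51666667, 206.41666667]), np.int32(120))]
g [(array([540.7530581, 242.7117737]), np.int32(1308))]
o [(array([407.43357934, 256.52214022]), np.int32(542))]
```

View pics/w1.png

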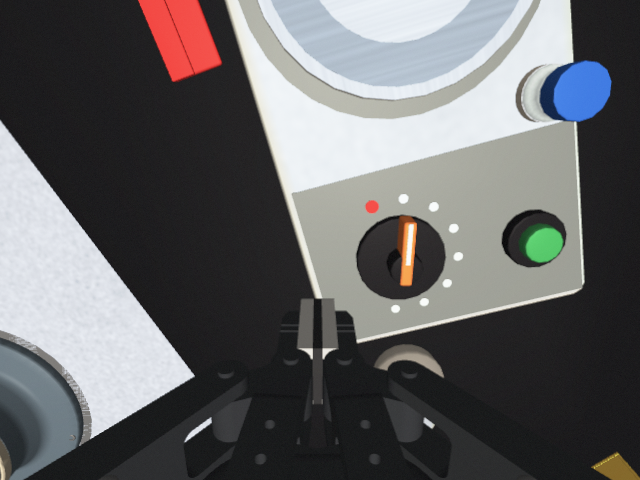

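The wrist view shows the closed tip at (318,300), the dial centre near (402,257) and the pointer up to (409,220), at setting 1. The red dot is at (372,206) and the button at (543,244). The tip is beside the bar on its counter-clockwise side. I refine the pose, descend and feel for the bar.

```bash
python3 - <<'E'
from h import *
import pickle,json
f=pickle.load(open('w1.pkl','rb'))
R=cast(f,[(371.5,206.4)],.08)[0,:2];G=cast(f,[blobs(f,*GREEN)[0][0]],.102)[0,:2]
p,y,M,e=wheelpose(R,G);A=p+M@wa
hsv=cv2.cvtColor(f['image'],cv2.COLOR_RGB2HSV)
print('wheel',p,np.degrees(y),'err',e,'axis',A,'grn',G)
print('tip px',proj(f,[[.45754565,.04510905,.2189]]))
json.dump(dict(A=A.tolist(),yaw=y,G=G.tolist()),open('pose.json','w'))
pa=np.radians(105-30)+y
r=np.array([np.cos(pa),np.sin(pa)]);tq=np.array([-np.sin(pa),np.cos(pa)])
q=lambda o:[*(A+.028*r+o*tq),.108]
robot.move_straight([*q(.065)[:2],.15],vel=.1,attitude=[np.pi,0,pa])
robot.move_straight(q(.05),vel=.08); robot.sleep(.2)
F0=robot.sense()['wrist_force']
robot.move_straight(q(.028),vel=.04)
hit=robot.move_straight(q(.006),vel=.012,contact_N=1.5)
s=robot.sense(); d=np.array(s['tcp_pos'])[:2]-A
print(hit,s['t'],'radial',d@r,'tang',d@tq,s['tcp_pos'][2],np.array(s['wrist_force'])-F0)
w=robot.grab_frame('wrist');cv2.imwrite('pics/w2.png',w['image'][:,:,::-1])
E
```

```text
wheel [0.55847685 0.09720359] -12.015603070889156 err -0.0034982407282534295 axis [ 0.50030319 -0.00799064] grn [ 0.59465109 -0.03751388]
tip px [[317.3786401  316.67811336]]
True 7.1833 radial 0.027819187670256876 tang 0.016503630652715873 0.10752138486815421 [-0.55257158  0.10509415 -1.15979885]
```

View pics/w2.png

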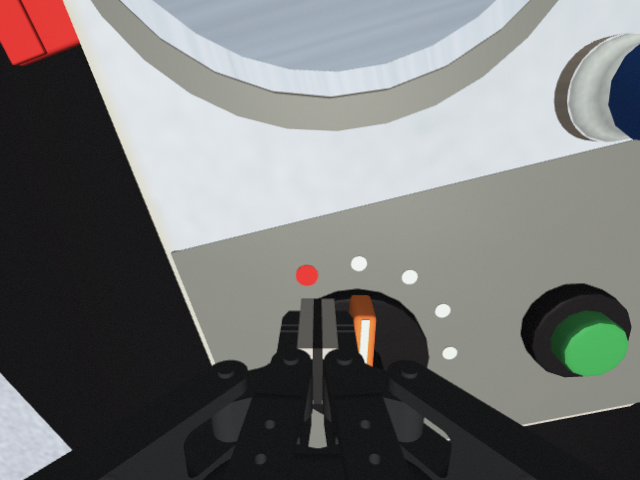

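In contact or nearly so: the finger's side is at x=355 px, against the bar at (362,330). Now I push one click in small steps and log the force.

```bash
cat >> h.py <<'E'
import json,os
if os.path.exists('pose.json'):
    P=json.load(open('pose.json'));A=np.array(P['A']);Y=P['yaw']
def frame(phi):
    a=np.radians(105-phi)+Y
    return a,np.array([np.cos(a),np.sin(a)]),np.array([-np.sin(a),np.cos(a)])
def finger(phi,D=.0165,vel=.015,z=.108,rad=.028):
    a,r,t=frame(phi)
    robot.move_straight([*(A+rad*r+D*t),z],vel=vel,attitude=[np.pi,0,a])
    s=robot.sense();return np.array(s['wrist_force'])[:2]@t,np.array(s['wrist_force'])[:2]@r,s
def dial(f,z=.11):
    o=blobs(f,*ORANGE,amin=30)
    return [(b[0].round(1).tolist(),int(b[1]),(105+np.degrees(Y)-np.degrees(np.arctan2(*(cast(f,[b[0]],z)[0,:2]-A)[::-1]))).round(1)) for b in o[:2]]
E
python3 - <<'E'
from h import *
for ph in np.arange(31,53,2):
    ft,fr,s=finger(ph); print(ph,round(ft,2),round(fr,2),round(s['t'],2))
    if ph in(43,51): print(dial(robot.grab_frame('wrist')),dial(robot.grab_frame('top')))
E
```

```text
31 1.52 -0.63 7.48
33 2.09 -1.3 7.73
35 1.21 -0.38 7.98
37 2.06 -0.35 8.23
39 1.82 0.64 8.48
41 0.88 0.05 8.73
43 0.94 0.58 8.98
[([366.7, 334.5], 510, np.float64(49.3))] [([266.5, 111.1], 3538, np.float64(69.0)), ([266.7, 134.3], 577, np.float64(65.1))]
45 0.23 0.97 9.33
47 -0.27 0.31 9.58
49 0.43 -0.19 9.83
51 -0.21 0.0 10.08
[([373.0, 336.9], 603, np.float64(61.9))] [([266.5, 111.1], 3525, np.float64(69.0)), ([266.6, 134.3], 580, np.float64(65.0))]
```

The first click behaved as modelled, snapping at about 45°. I push two more the same way.

```bash
python3 - <<'E'
from h import *
for base in (60,90):
    L=[]
    for d in (-4,1,4,7,10,13,16,19,21):
        ft,fr,s=finger(base+d,vel=.02); L.append((base+d,round(ft,1)))
    f=robot.grab_frame('wrist'); d=dial(f)
    print(L,round(s['t'],2),d,s['joint_pos'].round(2) if hasattr(s['joint_pos'],'round') else s['joint_pos'])
    if abs(d[0][2]-base-30)>8: print('odd');break
cv2.imwrite('pics/w3.png',f['image'][:,:,::-1])
a,r,t=frame(142); print(robot.inverse_kinematics([*(A+.028*r+.0165*t),.108],[np.pi,0,a]))
E
```

```text
[(56, np.float64(-0.1)), (61, np.float64(0.8)), (64, np.float64(2.2)), (67, np.float64(1.2)), (70, np.float64(-0.4)), (73, np.float64(0.1)), (76, np.float64(-0.6)), (79, np.float64(0.5)), (81, np.float64(-0.2))] 12.52 [([372.1, 335.8], 610, np.float64(91.2))] [ 0.26  0.43 -0.47  2.    0.27  0.77 -1.72]
[(86, np.float64(0.7)), (91, np.float64(2.1)), (94, np.float64(3.5)), (97, np.float64(1.0)), (100, np.float64(0.1)), (103, np.float64(-0.0)), (106, np.float64(-0.5)), (109, np.float64(0.4)), (111, np.float64(-0.3))] 14.9 [([370.9, 334.7], 615, np.float64(120.2))] [ 0.19  0.42 -0.34  1.99  0.2   0.76 -2.15]
[ 0.11600175  0.40930568 -0.20136291  1.99417793  0.11717323  0.7489397
 -2.58140303]
```

View pics/w3.png

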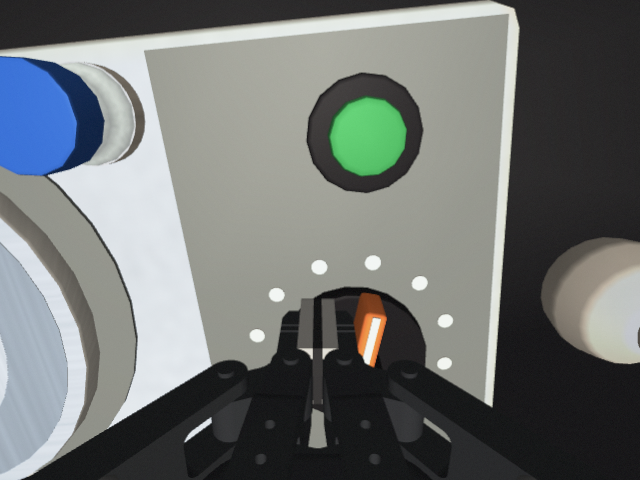

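The pointer at (372,320) lines up with the fourth white dot at (372,263), and the estimate is 120°. Last click: I stop shortly after the snap, back off and check.

```bash
python3 - <<'E'
from h import *
for d in (-4,1,4,7,10,12,14,16,18):
    ft,fr,s=finger(120+d,vel=.02); e=robot.sense()
    if d>=10:
        v=dial(robot.grab_frame('wrist'));print(d,round(ft,1),v)
        if d>=12 and v[0][2]>146: break
finger(120+d,D=.03,vel=.05)
finger(120+d,D=.03,vel=.1,z=.19)
robot.sleep(.2)
f=robot.grab_frame('wrist');print(dial(f),robot.sense()['t'])
g=blobs(f,*GREEN)[0];print(cast(f,[g[0]],.102),P['G'])
cv2.imwrite('pics/w4.png',f['image'][:,:,::-1])
E
```

```text
10 0.8 [([378.2, 338.3], 645, np.float64(146.9))]
12 -0.3 [([377.9, 337.7], 668, np.float64(147.7))]
[([371.1, 281.0], 736, np.float64(145.9))] 18.2667
[[ 0.59679943 -0.0409534   0.102     ]] [0.5946510896260973, -0.03751387817508556]
```

View pics/w4.png

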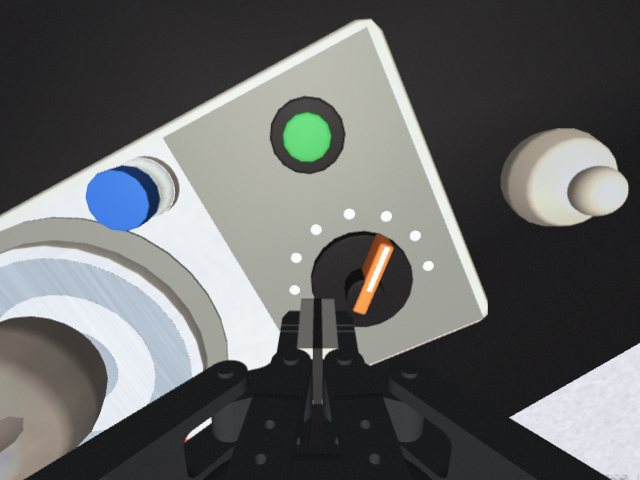

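The pointer at (375,275) aims at the fifth white dot, (386,216), counting from (295,290). The finger is clear of it. I confirm the angle from the bar's long axis, then press the button at (307,137).

```bash
python3 - <<'E'
from h import *
f=robot.grab_frame('wrist'); im=f['image']
# white stripe on bar top
hsv=cv2.cvtColor(im,cv2.COLOR_RGB2HSV); m=cv2.inRange(hsv,np.array((0,0,200)),np.array((179,60,255)))
k=np.zeros_like(m);k[236:300,360:400]=1;m*=k
n,l,s,c=cv2.connectedComponentsWithStats(m);i=1+np.argmax(s[1:,4]);ys,xs=np.where(l==i)
vx=cv2.fitLine(np.c_[xs,ys].astype(np.float32),cv2.DIST_L2,0,.01,.01).ravel()
p=cast(f,[vx[2:]-vx[:2]*20*np.sign(-vx[1]),vx[2:]+vx[:2]*20*np.sign(-vx[1])],.11);d=(p[1]-p[0])[:2]
ang=(105+np.degrees(Y)-np.degrees(np.arctan2(d[1],d[0])));print('dial',ang,s[i,4])
if abs(ang-150)>7: raise SystemExit('check')
B=np.array([.5965,-.0405]); o=[np.pi,0,-0.6]
robot.move_straight([*B,.19],vel=.12,attitude=o)
robot.move_straight([*B,.122],vel=.08); robot.sleep(.2)
z0=robot.sense()['wrist_force']
hit=robot.move_straight([*B,.100],vel=.015,contact_N=9)
robot.sleep(.2);s=robot.sense();print(hit,s['tcp_pos'],np.array(s['wrist_force'])-z0,s['t'])
cv2.imwrite('pics/w5.png',robot.grab_frame('scene')['image'][180:300,220:400,::-1].repeat(4,0).repeat(4,1))
E
```

```text
dial 150.87639912357312 250
True [ 0.59651515 -0.04050526  0.10713171] [-1.86347855 -1.35179608  6.04018473] 21.425
```

View pics/w5.png

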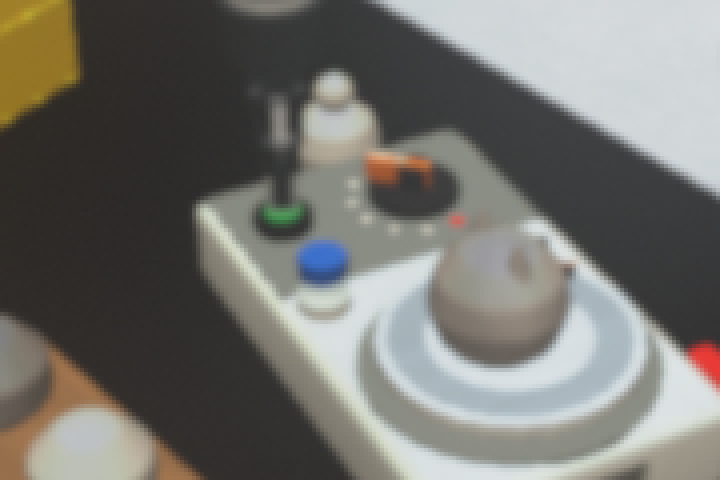

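The fingertip stands on the green button at (283,210) with the dial undisturbed. Travel is about 5.9 mm at 6 N. I press on to the hard stop to be sure, then release and withdraw.

```bash
python3 - <<'E'
from h import *
B=np.array([.5965,-.0405])
hit=robot.move_straight([*B,.098],vel=.01,contact_N=9)
robot.sleep(.2);s=robot.sense();print(hit,s['tcp_pos'],s['wrist_force'],s['t'])
robot.move_straight([*B,.125],vel=.04);robot.move_straight([*B,.27],vel=.12)
robot.sleep(.3)
f=robot.grab_frame('wrist');print(robot.sense()['t'],dial(f))
cv2.imwrite('pics/w6.png',f['image'][:,:,::-1])
E
```

```text
True [ 0.59651347 -0.04052173  0.10713222] [-1.25510511  0.49047491  5.33506178] 22.0083
24.325 [([358.8, 303.7], 178, np.float64(147.8))]
```

View pics/w6.png

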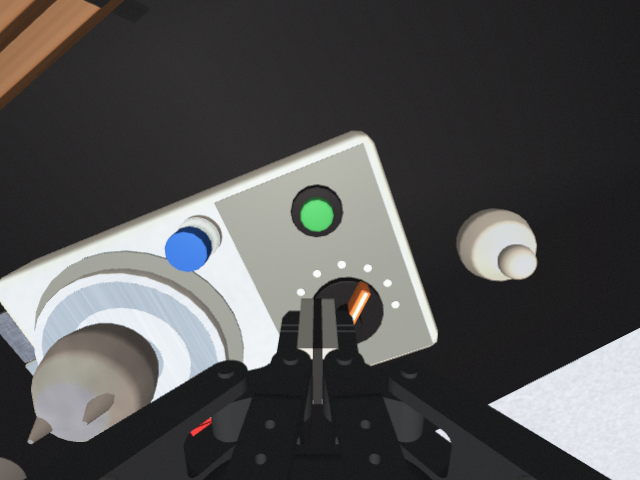

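The picture shows the button up at (317,215), the pointer at (359,303) still aimed at the fifth white dot, and the jar, bird and snowman in place. Both presses stopped at the same hard stop, so I hand in.

```bash
python3 -c "
from plant import robot
print(robot.close_job())"
```

```text
the job is handed in; nothing more can be done
None
```

The job is handed in, with no verdict returned: I pushed the dial click by click to setting 5 (measured at about 151°, nominal 150°), pressed the start button to its stop (about 5.9 mm) and let it come up, and the last picture showed the bird, jar and snowman undisturbed.

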